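Lay the tea tray

TASK

Lay the tea tray: stand the milk jug (the one with handle and spout) in the round cork well, the lidded sugar bowl in the square well, and lay the two teaspoons flat and side by side, lengthwise, inside the oblong spoon rest. Keep the jug and the sugar bowl upright and set them down rather than dropping them. Leave the plain beaker, the open ramekin and the long tablespoon where they are.

Things in the scene. Friction and masses are not known exactly. Their poses are not given: they have to be found in the camera images.
- jug: Small stainless milk jug, a straight upright cylinder 56 mm across and 70 mm high, with a bar handle on its -x side (out to 58 mm from the axis, 16 to 64 mm up) and a small lip spout on its +x side at the rim (out to 43 mm). Origin: centre of the underside, z up. To be gripped across y, where the wall is bare, from about 20 to 55 mm up. About 0.18 kg.
- sugar_bowl: White ceramic sugar bowl with its lid and lid knob (one solid piece), round: foot 52 mm across, body 64 mm across from 14 to 44 mm up, lid rim 66 mm across at 48 mm, knob top at 76 mm. Origin: centre of the underside, z up. To be gripped across the body. About 0.26 kg.
- teaspoon_a: Stainless teaspoon, 136 mm long, bowl 31 mm wide and 43 mm long. Lies along its x axis, bowl at +x; origin at mid length on the plane it rests on. The handle is arched: at the origin it is 9 mm wide (y), underside 9 mm and top 14 mm up, so tips can close on it there. Same as teaspoon_b; about 0.03 kg.
- teaspoon_b: Stainless teaspoon, 136 mm long, bowl 31 mm wide and 43 mm long. Lies along its x axis, bowl at +x; origin at mid length on the plane it rests on. The handle is arched: at the origin it is 9 mm wide (y), underside 9 mm and top 14 mm up, so tips can close on it there. Same as teaspoon_a; about 0.03 kg.
- round_well: Round cork well for the milk jug: round inside, 76 mm across, rim 8 mm above its floor, 92 mm across outside. One of three wells, in any order in a row 105 mm apart, fixed on a white tray (334 x 194 mm, rim 16 mm above the counter) of the same yaw, row along x. Origin: centre of its underside, 6 mm above the counter; its floor is 4 mm higher.
- square_well: Square cork well for the sugar bowl: 72 x 72 mm inside, rim 8 mm above its floor, 92 x 92 mm outside. One of three wells, in any order in a row 105 mm apart, fixed on a white tray (334 x 194 mm, rim 16 mm above the counter) of the same yaw, row along x. Origin: centre of its underside, 6 mm above the counter; its floor is 4 mm higher.
- spoon_rest: Oblong cork spoon rest for both teaspoons side by side: inside 90 mm in its x by 160 mm in its y (long axis y), rim 6 mm above its floor, 100 x 170 mm outside. One of three wells, in any order in a row 105 mm apart, fixed on a white tray (334 x 194 mm, rim 16 mm above the counter) of the same yaw, row along x. Origin: centre of its underside, 6 mm above the counter; its floor is 4 mm higher.
- beaker: Look-alike of the jug, to stay: plain stainless beaker, 56 mm across and 70 mm high, with no handle and no spout. Origin: centre of the underside.
- ramekin: Look-alike of the sugar bowl, to stay: white ceramic ramekin, open, no lid, 64 mm across and 44 mm high. Origin: centre of the underside.
- tablespoon: Look-alike of the teaspoons, to stay: stainless tablespoon, same shape but 190 mm long, bowl 43 mm wide. Origin at mid length, on the plane it rests on. (A cream kettle (220 mm high, left) and a stack of two striped mugs (160 mm high, right) also stand on the counter, at least 0.5 m to the side of the robot's midline.)
Mind the look-alikes: they are no part of the job. What is shaped like the teaspoon_b but blue, red or turquoise is not meant.

How it is judged:
By the outcome, as a careful person would: the job done as asked, in the order asked, and still so for the second after the job is handed in, with the robot touching nothing.
It also fails if it takes over 120 s, if anything falls off the work surface, if the arm or the gripper's body presses on something with over 40 N, if the wrist force passes 120 N, or if a joint passes its speed limit or range.

ROBOT

A 6-joint arm with a two-finger parallel gripper is mounted at the origin on the work surface. World frame = base frame: x ahead of the robot, y to its left, z up, the work surface at z = 0. Lengths are in mm, angles in rad, forces in N, time in s.
With the tool pointing down it reaches from about 250 to 775 mm from the base axis. Payload 8.9 kg.
Tool frame: the origin (TCP) lies midway between the tips of the shut fingers; the grasp point (between the pads) lies 19 mm behind it; z points along the fingers, y is the line along which they close (so a half turn about z gives the same grasp; the last joint's range is limited). The gripper opens to 85 mm and grips with 20 to 120 N. Pads are 22 mm wide; open, the fingers measure 114 mm over their backs; the gripper's body (76 mm by 85 mm) begins 54 mm behind the grasp point. The pads swing forward as they close: fully open they stand 13 mm farther back than shut.
Start: joints at [0.971, 0.291, -0.153, 1.127, 0, 1.431], TCP at [233.443, 470.242, 231.305] pointing down, gripper open.
Joint ranges: [-2.52, 2.52], [-0.91, 1.74], [-1.3, 1.37], [-1.96, 2.02], [-1.52, 1.47], [-3.14, 3.14]. Speed limits (rad/s): [2.22, 2.22, 2.79, 3.14, 3.14, 3.14].

INTERFACE

Orientations are given as a 3x3 rotation matrix whose columns are the frame's x, y, z axes.
In Python, from cell import monitor, vision, sign_off gives the robot as it stands.
- The arm moves only by the tool apply_moves, never from a script. Its argument "moves" is a list of rows, each an object of numbers: "x", "y", "z": the shift along the world's x, y, z in m; "rx", "ry", "rz": the turn, a rotation vector about the world's x, y, z in degrees; "claw": the opening, from -1 (shut) to 1 (fully open). A call has exactly 10 rows; each row shifts and turns the commanded pose from where the row before left it; what a row does not reach is not made up. A row lasts 1/10 s, in which the tool goes at most 50 mm and 8.59 degrees, less where a joint would pass 70% of its speed; a pose out of reach is approached as far as the arm can. A call is refused whole if a number of a shift passes 0.05 or a number of a turn 8.59, either way. A call with a gripper value outside its range is refused whole. The fingers move at their own pace and stop on an object; "force" is the grip in N (left out, the last holds). Time passes only in rows, so rows that do not move let the fingers close, or fill a call up. It gives the time, the measured TCP pose, the force, the opening and the grip force at its end, in the units of the state.
- monitor.read_state(): the state, without advancing time (a new reading comes with each control period).
- vision.grab_frame(name): name is "scene" or "top" or "wrist"; returns (picture, depth): 400x640x3 uint8, blue, green, red; 400x640 float32, mm along the optical axis (not along the pixel's ray), 0 where there is no reading.
- vision.camera_params(name): a dict with "K" (3x3 intrinsics, pixels), "R" (3x3) and "t" (3): a world point X has camera coordinates R X + t. Camera axes: x right, y down, z forward; pixel columns grow to the right and rows downward; lengths in mm; the calibration is good to about 2 mm. A picture is of the moment at which its call begins: read the wrist's pose just before it. camera_params takes no time and is no camera call; for the wrist camera it gives the pose at the moment of the call.
- sign_off(): hands the job in; it is judged then, once.
The state is a dict: "clock": time; "q": joint angles; "qd": joint speeds; "joint_efforts": joint torques, N m; "ee_pos": TCP position; "eef_rot": TCP orientation; "wrist_force": force on the tool from outside, world axes, zero at the start; "moment": the same for the moment, N m; "gripper_width": finger opening in mm; "grip_force": force on a finger pad.
Only numpy, scipy, OpenCV 4.12 (cv2) and the standard library are available. Lean on these libraries where they do the work, as an engineer would, in place of code of your own. Each camera call takes 0.05 s, during which the arm holds its last target. There are 200 camera calls.

## Working session

There is one attempt and no reset: what is moved stays moved. The work goes in short steps, Python scripts to look and compute and a tool call to move; the robot and the scene stay as the last step left them, time stands still between calls to the robot, and variables do not carry over. Pictures are saved under pics/ and viewed, at most 14 in all, crops included, and the job is handed in when it is done.

Besides the shell and the picture viewer there is one more tool, called as name(argument=value, ...) on one line, values as JSON. apply_moves: Moves the arm, as the interface text tells. Its arguments: {"type":"object","properties":{"moves":{"type":"array","items":{"type":"object","properties":{"x":{"type":"number"},"y":{"type":"number"},"z":{"type":"number"},"rx":{"type":"number"},"ry":{"type":"number"},"rz":{"type":"number"},"claw":{"type":"number"}}}},"force":{"type":"number"}},"required":["moves"]}

```bash
mkdir -p pics; ls
python3 - <<'E'
from cell import monitor, vision
import cv2,numpy as np
for n in("top","scene"):
    p,d=vision.grab_frame(n); cv2.imwrite(f"pics/{n}0.png",p); np.save(f"pics/{n}0.npy",d)
    c=vision.camera_params(n); print(n,c, (d>0).mean())
print(monitor.read_state())
E
```

```text
pics
top {'K': array([[426.81761016,   0.        , 321.14439004],
       [  0.        , 426.81761016, 204.06789075],
       [  0.        ,   0.        ,   1.        ]]), 'R': array([[-0.00445973, -0.99965493, -0.02588702],
       [-0.99132974,  0.00781923, -0.1311648 ],
       [ 0.13132196,  0.02507762, -0.99102253]]), 't': array([ -99.88636882,  516.02414022, 1017.99458989])} 0.9959765625
scene {'K': array([[392.08025479,   0.        , 320.81220631],
       [  0.        , 392.08025479, 204.94341597],
       [  0.        ,   0.        ,   1.        ]]), 'R': array([[-0.5439438 ,  0.83910499, -0.0052867 ],
       [ 0.55877933,  0.35751011, -0.74829952],
       [-0.62601182, -0.40998699, -0.66333994]]), 't': array([ 383.42374054, -226.53002104, 1399.87403337])} 0.9957734375
{'clock': 0.1, 'q': array([ 9.70695097e-01,  2.91245301e-01, -1.54032737e-01,  1.12670321e+00,
        3.63763993e-06,  1.43148949e+00]), 'qd': array([ 0.00058445, -0.00021809,  0.00210299,  0.00102897,  0.00054625,
       -0.00120679]), 'joint_efforts': array([ 2.13929939e-03, -5.37977386e+01,  3.31918108e+01,  9.33714327e-03,
       -8.98063013e-05,  2.35301331e-05]), 'ee_pos': array([233.22471432, 469.92081268, 230.78539843]), 'eef_rot': array([[-8.95699489e-01,  4.44659390e-01, -6.72158568e-04],
       [ 4.44659867e-01,  8.95698973e-01, -9.75836643e-04],
       [ 1.68136812e-04, -1.17293832e-03, -9.99999298e-01]]), 'wrist_force': array([-0.80508936, -0.30700912, -0.26693998]), 'moment': array([-0.01383708, -0.00677673,  0.04068226]), 'grip_force': 0.0, 'gripper_width': 85.61435689406521}
```

View pics/top0.png

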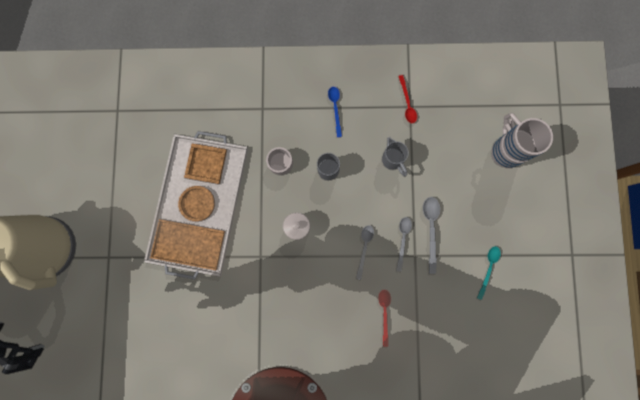

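View pics/scene0.png

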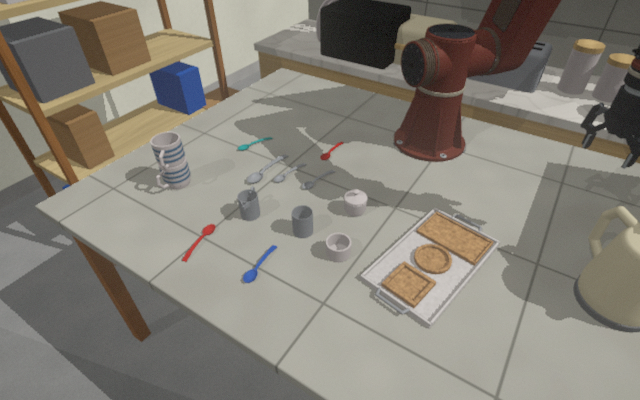

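Top view: the jug is at (395,155), beaker (328,167), ramekin (279,160) and sugar bowl (296,227). The teaspoons are at (365,250) and (404,243), with the tablespoon at (432,235). The tray shows its square well at (206,163), round well at (197,203) and spoon rest at (188,245).

```bash
cat > h.py <<'E'
import numpy as np,cv2
from cell import monitor,vision
def ray(c,uv,z):
    "pixels (n,2) -> world points on plane z"
    uv=np.atleast_2d(uv).astype(float); d=np.c_[uv,np.ones(len(uv))]@np.linalg.inv(c["K"]).T@c["R"]
    o=-c["R"].T@c["t"]; return o+d*((z-o[2])/d[:,2])[:,None]
def cloud(c,d):
    v,u=np.mgrid[:d.shape[0],:d.shape[1]]; p=np.dstack([u,v,np.ones_like(u)])*d[...,None]
    return (p@np.linalg.inv(c["K"]).T-c["t"])@c["R"]
def pca(P):
    m=P.mean(0); w,V=np.linalg.eigh(np.cov((P-m).T)); a=V[:,-1]; s=(P-m)@a
    return m,a,s
E
python3 - <<'E'
from h import *
p=cv2.imread("pics/top0.png"); d=np.load("pics/top0.npy"); c=vision.camera_params("top")
W=cloud(c,d); Z=W[...,2]
print("counter z", [round(float(np.median(Z[a:b,e:f])),1) for a,b,e,f in((180,200,300,315),(280,290,280,300),(60,80,450,480))])
def rimfit(n,box,lo,hi):
    u0,v0,u1,v1=box; s=np.zeros(Z.shape,bool); s[v0:v1,u0:u1]=1; s&=(Z>lo)&(Z<hi)
    P=W[s][:,:2]; print(n,s.sum(),cv2.minEnclosingCircle(P.astype(np.float32)),P.mean(0)); return P
P=rimfit("jug",(375,130,420,185),60,80)
rimfit("beaker",(310,145,345,185),60,80)
rimfit("ramekin",(262,140,296,180),36,55)
rimfit("bowl",(278,205,316,245),42,60)
hsv=cv2.cvtColor(p,cv2.COLOR_BGR2HSV)
# cork by hue
m=((hsv[...,0]>5)&(hsv[...,0]<22)&(hsv[...,1]>90)&(hsv[...,2]>60)).astype(np.uint8); m[:,260:]=0; m[:120]=0;m[290:]=0;m[:,:140]=0
for k in cv2.findContours(m,0,2)[0]:
    if cv2.contourArea(k)<300: continue
    X=ray(c,k[:,0],17)[:,:2].astype(np.float32); print("cork",cv2.contourArea(k),cv2.minAreaRect(X),X.mean(0))
big=[cv2.resize(p[a:b,e:f],None,fx=k,fy=k,interpolation=2) for a,b,e,f,k in((120,290,260,460,4),)]
cv2.imwrite("pics/crop.png",cv2.resize(p[130:280,260:460],(800,600),interpolation=2))
E
```

```text
counter z [-1.5, -1.2, -1.5]
jug 138 ((630.64111328125, -284.98193359375), 45.757415771484375) [ 635.66242574 -285.82575549]
beaker 77 ((607.7984008789062, -121.59188842773438), 28.054166793823242) [ 608.96290542 -120.44961908]
ramekin 155 ((626.1549682617188, 1.5263698101043701), 32.66331481933594) [625.67449417   1.16152307]
bowl 509 ((460.3938293457031, -43.20744323730469), 32.699745178222656) [459.7137544  -43.89736845]
cork 2497.5 ((419.8203125, 231.77513122558594), (168.32595825195312, 97.6019515991211), 79.23329162597656) [424.77237 243.10347]
cork 928.5 ((522.8213500976562, 212.74801635742188), (87.05326080322266, 86.3832015991211), 1.6615618467330933) [524.67236 210.965  ]
cork 1175.5 ((625.1629638671875, 192.95188903808594), (91.91106414794922, 90.6567611694336), 79.37650299072266) [621.9298 194.8725]
```

View pics/crop.png

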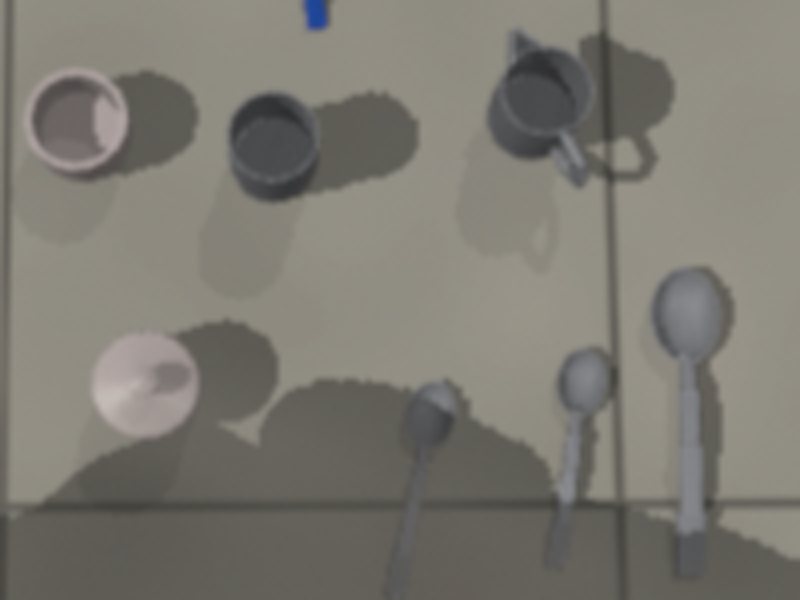

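The crop shows the jug rim centred at crop (547,93), its handle pointing lower right to (578,170) and its spout upper left to (518,38). The teaspoons run from bowl (432,413) to end (396,597) and from bowl (585,382) to end (555,568). The third spoon is clearly longer, so it is the tablespoon.

Run:
```python
from h import *
d=np.load("pics/top0.npy"); c=vision.camera_params("top"); W=cloud(c,d); Z=W[...,2]
q=lambda x,y,z: ray(c,[[260+x/4,130+y/4]],z)[0].round(1)
print("jug",q(547,93,70),"spout",q(518,38,70),"handle",q(578,175,64))
for n,(u0,v0,u1,v1) in dict(a=(350,220,380,285),b=(392,212,416,276)).items():
    s=np.zeros(Z.shape,bool); s[v0:v1,u0:u1]=1; s&=(Z>2.5)&(Z<30); m,a,t=pca(W[s][:,:2])
    a=a*np.sign(a[0]); t=(W[s][:,:2]-m)@a
    print(n,s.sum(),"ext",t.min(),t.max(),"mid",m+a*(t.min()+t.max())/2,"yaw",np.degrees(np.arctan2(a[1],a[0])))
cw=vision.camera_params("wrist"); s=monitor.read_state(); o=-cw["R"].T@cw["t"]
print("wrist cam in tool", s["eef_rot"].T@(o-s["ee_pos"]), s["eef_rot"].T@cw["R"].T, cw["K"])
```

```text
jug [ 632.1 -286.1   70. ] spout [ 666.2 -269.6   70. ] handle [ 583.  -304.1   64. ]
a 275 ext -75.47619164667175 84.00869754720395 mid [ 403.65448379 -209.24133033] yaw -11.47119431659315
b 252 ext -79.01160076460616 72.79355017973336 mid [ 416.99803451 -303.94410122] yaw -9.42814985655755
wrist cam in tool [  84.31916457   -0.1895021  -142.4745292 ] [[-1.01931900e-03 -9.45584391e-01 -3.25375352e-01]
 [ 9.99999229e-01 -1.19446542e-03  3.38531011e-04]
 [-7.08759248e-04 -3.25374756e-01  9.45584880e-01]] [[301.99407736   0.         318.8888154 ]
 [  0.         301.99407736 199.67111367]
 [  0.           0.           1.        ]]
```

apply_moves(moves=[{"x": 0.022, "y": -0.042, "rz": 5, "claw": 1}, {"x": 0.022, "y": -0.042, "rz": 5, "claw": 1}, {"x": 0.022, "y": -0.042, "rz": 5, "claw": 1}, {"x": 0.022, "y": -0.042, "rz": 5, "claw": 1}, {"x": 0.022, "y": -0.042, "rz": 5, "claw": 1}, {"x": 0.022, "y": -0.042, "rz": 5, "claw": 1}, {"x": 0.022, "y": -0.042, "rz": 5, "claw": 1}, {"x": 0.022, "y": -0.042, "rz": 5, "claw": 1}, {"x": 0.022, "y": -0.042, "rz": 5, "claw": 1}, {"x": 0.022, "y": -0.042, "rz": 4, "claw": 1}])

```text
$.moves[0]: bad value
```

apply_moves(moves=[{"x": 0.022, "y": -0.042, "claw": 1}, {"x": 0.022, "y": -0.042, "claw": 1}, {"x": 0.022, "y": -0.042, "claw": 1}, {"x": 0.022, "y": -0.042, "claw": 1}, {"x": 0.022, "y": -0.042, "claw": 1}, {"x": 0.022, "y": -0.042, "claw": 1}, {"x": 0.022, "y": -0.042, "claw": 1}, {"x": 0.023, "y": -0.042, "claw": 1}, {"claw": 1}, {"claw": 1}])

```text
$.moves[0]: bad value
```

Run:
```python
from h import *
s=monitor.read_state(); c=vision.camera_params("wrist"); p,d=vision.grab_frame("wrist"); cv2.imwrite("pics/w1.png",p)
np.savez("pics/w1.npz",d=d,**{k:c[k] for k in c})
W=cloud(c,d);Z=W[...,2]; print(s["clock"],s["ee_pos"],s["eef_rot"][:,1],s["wrist_force"])
g=np.hypot(W[...,0]-632,W[...,1]+286)<70
for lo,hi in((64,78),(20,80)):
    P=W[g&(Z>lo)&(Z<hi)]; print(len(P),P.min(0),P.max(0))
P=W[g&(Z>20)&(Z<60)]; 
# coarse map
print(np.median(Z[300:]),np.percentile(Z[g],[5,50,95,99]))
```

```text
0.1 [233.22471432 469.92081268 230.78539843] [ 0.44465939  0.89569897 -0.00117294] [-0.80508936 -0.30700912 -0.26693998]Traceback (most recent call last):
  File "<stdin>", line 7, in <module>
    return umr_minimum(a, axis, None, out, keepdims, initial, where)
ValueError: zero-size array to reduction operation minimum which has no identity
```

View pics/w1.png

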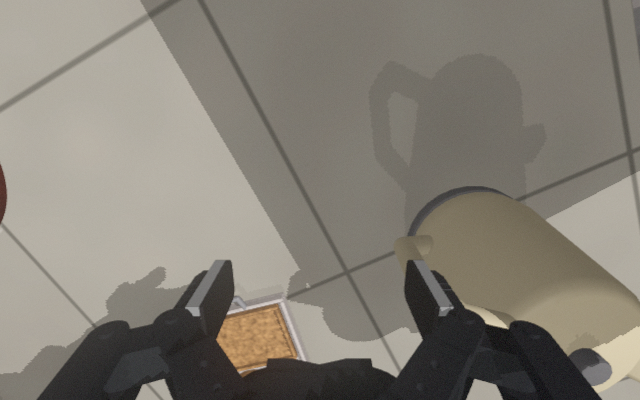

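The moves were refused, so this wrist picture is still from the start pose: kettle at (520,270), corner of the spoon rest at (255,335). The rows may need every key, so I'll send full rows.

apply_moves(moves=[{"x": 0.022, "y": -0.042, "z": 0, "rx": 0, "ry": 0, "rz": 5, "claw": 1}, {"x": 0.022, "y": -0.042, "z": 0, "rx": 0, "ry": 0, "rz": 5, "claw": 1}, {"x": 0.022, "y": -0.042, "z": 0, "rx": 0, "ry": 0, "rz": 5, "claw": 1}, {"x": 0.022, "y": -0.042, "z": 0, "rx": 0, "ry": 0, "rz": 5, "claw": 1}, {"x": 0.022, "y": -0.042, "z": 0, "rx": 0, "ry": 0, "rz": 5, "claw": 1}, {"x": 0.022, "y": -0.042, "z": 0, "rx": 0, "ry": 0, "rz": 5, "claw": 1}, {"x": 0.022, "y": -0.042, "z": 0, "rx": 0, "ry": 0, "rz": 5, "claw": 1}, {"x": 0.022, "y": -0.042, "z": 0, "rx": 0, "ry": 0, "rz": 5, "claw": 1}, {"x": 0.022, "y": -0.042, "z": 0, "rx": 0, "ry": 0, "rz": 5, "claw": 1}, {"x": 0.022, "y": -0.042, "z": 0, "rx": 0, "ry": 0, "rz": 4, "claw": 1}])

```text
clock: 1.15
ee_pos: [453.9, 48.3, 231.3]
eef_rot: [[-0.922, -0.387, 0.0], [-0.387, 0.922, 0.0], [-0.0, 0.0, -1.0]]
wrist_force: [1.1, 0.2, -0.8]
gripper_width: 85.4
grip_force: 0.0
```

apply_moves(moves=[{"x": 0.022, "y": -0.042, "z": 0, "rx": 0, "ry": 0, "rz": 0, "claw": 1}, {"x": 0.022, "y": -0.042, "z": 0, "rx": 0, "ry": 0, "rz": 0, "claw": 1}, {"x": 0.022, "y": -0.042, "z": 0, "rx": 0, "ry": 0, "rz": 0, "claw": 1}, {"x": 0.022, "y": -0.042, "z": 0, "rx": 0, "ry": 0, "rz": 0, "claw": 1}, {"x": 0.022, "y": -0.042, "z": 0, "rx": 0, "ry": 0, "rz": 0, "claw": 1}, {"x": 0.022, "y": -0.042, "z": 0, "rx": 0, "ry": 0, "rz": 0, "claw": 1}, {"x": 0.022, "y": -0.042, "z": 0, "rx": 0, "ry": 0, "rz": 0, "claw": 1}, {"x": 0.022, "y": -0.04, "z": 0, "rx": 0, "ry": 0, "rz": 0, "claw": 1}, {"x": 0, "y": 0, "z": 0, "rx": 0, "ry": 0, "rz": 0, "claw": 1}, {"x": 0, "y": 0, "z": 0, "rx": 0, "ry": 0, "rz": 0, "claw": 1}])

```text
clock: 2.15
ee_pos: [629.2, -284.5, 229.8]
eef_rot: [[-0.924, -0.383, -0.002], [-0.383, 0.924, 0.001], [0.001, 0.002, -1.0]]
wrist_force: [0.1, -0.9, 0.7]
gripper_width: 85.3
grip_force: 0.0
```

```bash
cat >> h.py <<'E'
def wrist(n):
    s=monitor.read_state(); c=vision.camera_params("wrist"); p,d=vision.grab_frame("wrist"); cv2.imwrite(f"pics/{n}.png",p)
    W=cloud(c,d); np.savez(f"pics/{n}.npz",W=W,**c)
    print("t",s["clock"],"tcp",s["ee_pos"].round(1),"yawy",np.degrees(np.arctan2(*s["eef_rot"][1::-1,1])).round(2)); return s,c,p,W
E
python3 - <<'E'
from h import *
s,c,p,W=wrist("w2"); Z=W[...,2]
g=np.hypot(W[...,0]-632,W[...,1]+286)<75
print(np.percentile(Z[g],[5,50,95,99]))
for lo,hi in((65,76),(20,80)):
    P=W[g&(Z>lo)&(Z<hi)][:,:2]; print(len(P),P.min(0),P.max(0), cv2.minEnclosingCircle(P.astype(np.float32)),cv2.minAreaRect(P.astype(np.float32)))
E
```

```text
t 2.15 tcp [ 629.2 -284.5  229.8] yawy 112.52
[ -0.69054546 296.55333997 316.55445044 320.10887243]
450 [ 590.75669761 -314.18432018] [ 674.37129058 -258.77139431] ((631.787353515625, -287.054443359375), 45.723209381103516) ((633.7416381835938, -287.6317138671875), (76.63771057128906, 55.262939453125), 60.30583190917969)
1705 [ 581.86518726 -314.30901257] [ 674.37129058 -258.77139431] ((627.6223754882812, -289.4295654296875), 50.50969696044922) ((630.4642333984375, -291.27899169921875), (92.01322937011719, 55.414756774902344), 51.72884750366211)
```

View pics/w2.png

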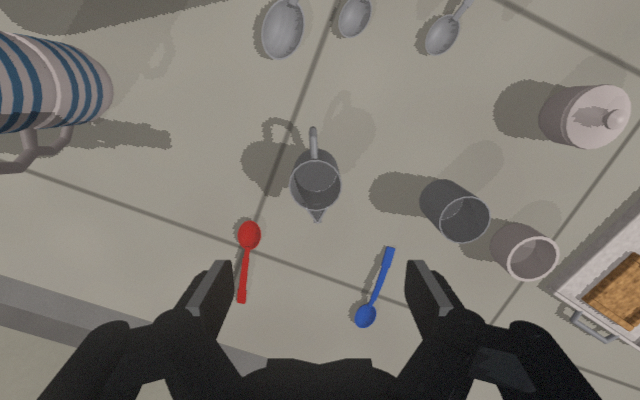

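The jug is seen from above: rim centre (316,184), handle (313,130), spout (317,220). It lines up with the fingers' plane; now the exact centre.

Run:
```python
from h import *
f=np.load("pics/w2.npz"); p=cv2.imread("pics/w2.png")
sp,hd,ce=[ray(f,[x],z)[0] for x,z in (((317.5,221),68),((313,128),64),((316,184),70))]
print(sp,hd,ce, np.degrees(np.arctan2(*(sp-hd)[1::-1])))
W=f["W"]; g=(np.hypot(W[...,0]-632,W[...,1]+286)<75)&(W[...,2]>66)&(W[...,2]<76)
P=W[g][:,:2]; c=np.array([633.,-287])
for i in range(20):   # circle fit of rim, robust to handle/spout
    r=np.hypot(*(P-c).T); Q=P[abs(r-27)<3]; A=np.c_[2*Q,np.ones(len(Q))]; x=np.linalg.lstsq(A,(Q**2).sum(1),rcond=None)[0]; c=x[:2]
print("rim",c,np.sqrt(x[2]+c@c),len(Q))
```

```text
[ 671.13780869 -268.16082987   68.        ] [ 581.37728556 -309.97218969   64.        ] [ 632.37117584 -285.80524199   70.        ] 24.976580080972166
rim [ 634.38063182 -286.48413335] 27.014109014287307 335
```

apply_moves(force=40, moves=[{"x": 0.004, "y": -0.002, "z": -0.04, "rx": 0, "ry": 0, "rz": 1.5, "claw": 1}, {"x": 0, "y": 0, "z": -0.045, "rx": 0, "ry": 0, "rz": 0, "claw": 1}, {"x": 0, "y": 0, "z": -0.045, "rx": 0, "ry": 0, "rz": 0, "claw": 1}, {"x": 0, "y": 0, "z": -0.045, "rx": 0, "ry": 0, "rz": 0, "claw": 1}, {"x": 0, "y": 0, "z": -0.04, "rx": 0, "ry": 0, "rz": 0, "claw": 1}, {"x": 0, "y": 0, "z": 0, "rx": 0, "ry": 0, "rz": 0, "claw": 1}, {"x": 0, "y": 0, "z": 0, "rx": 0, "ry": 0, "rz": 0, "claw": 0}, {"x": 0, "y": 0, "z": 0, "rx": 0, "ry": 0, "rz": 0, "claw": -0.2}, {"x": 0, "y": 0, "z": 0, "rx": 0, "ry": 0, "rz": 0, "claw": -0.2}, {"x": 0, "y": 0, "z": 0, "rx": 0, "ry": 0, "rz": 0, "claw": -0.2}])

```text
clock: 3.2
ee_pos: [635.3, -286.3, 19.9]
eef_rot: [[-0.913, -0.409, 0.004], [-0.409, 0.913, -0.002], [-0.003, -0.003, -1.0]]
wrist_force: [-0.5, 3.2, 7.5]
gripper_width: 55.5
grip_force: 42.7
```

apply_moves(force=40, moves=[{"x": 0, "y": 0, "z": 0.02, "rx": 0, "ry": 0, "rz": 0, "claw": -0.2}, {"x": 0, "y": 0, "z": 0.04, "rx": 0, "ry": 0, "rz": 0, "claw": -0.2}, {"x": 0, "y": 0.01, "z": 0.04, "rx": 0, "ry": 0, "rz": 0, "claw": -0.2}, {"x": -0.005, "y": 0.025, "z": 0.02, "rx": 0, "ry": 0, "rz": 5, "claw": -0.2}, {"x": -0.01, "y": 0.04, "z": 0, "rx": 0, "ry": 0, "rz": 5, "claw": -0.2}, {"x": -0.01, "y": 0.04, "z": 0, "rx": 0, "ry": 0, "rz": 5, "claw": -0.2}, {"x": -0.01, "y": 0.04, "z": 0, "rx": 0, "ry": 0, "rz": 5, "claw": -0.2}, {"x": -0.01, "y": 0.04, "z": 0, "rx": 0, "ry": 0, "rz": 5, "claw": -0.2}, {"x": -0.01, "y": 0.04, "z": 0, "rx": 0, "ry": 0, "rz": 5, "claw": -0.2}, {"x": -0.01, "y": 0.04, "z": 0, "rx": 0, "ry": 0, "rz": 5, "claw": -0.2}])

```text
clock: 4.2
ee_pos: [568.7, -9.4, 138.3]
eef_rot: [[-0.511, -0.86, 0.003], [-0.86, 0.511, -0.0], [-0.001, -0.003, -1.0]]
wrist_force: [0.6, 0.2, -2.2]
gripper_width: 55.0
grip_force: 43.1
```

apply_moves(force=40, moves=[{"x": -0.01, "y": 0.04, "z": 0, "rx": 0, "ry": 0, "rz": 5, "claw": -0.2}, {"x": -0.01, "y": 0.04, "z": 0, "rx": 0, "ry": 0, "rz": 5, "claw": -0.2}, {"x": -0.01, "y": 0.04, "z": 0, "rx": 0, "ry": 0, "rz": 5, "claw": -0.2}, {"x": -0.01, "y": 0.04, "z": 0, "rx": 0, "ry": 0, "rz": 5, "claw": -0.2}, {"x": -0.005, "y": 0.035, "z": 0, "rx": 0, "ry": 0, "rz": 0, "claw": -0.2}, {"x": -0.003, "y": 0.02, "z": 0, "rx": 0, "ry": 0, "rz": 0, "claw": -0.2}, {"x": 0, "y": 0.009, "z": 0, "rx": 0, "ry": 0, "rz": 0, "claw": -0.2}, {"x": 0, "y": 0, "z": 0, "rx": 0, "ry": 0, "rz": 0, "claw": -0.2}, {"x": 0, "y": 0, "z": 0, "rx": 0, "ry": 0, "rz": 0, "claw": -0.2}, {"x": 0, "y": 0, "z": 0, "rx": 0, "ry": 0, "rz": 0, "claw": -0.2}])

```text
clock: 5.2
ee_pos: [520.8, 212.1, 136.6]
eef_rot: [[-0.191, -0.982, 0.0], [-0.982, 0.191, -0.0], [0.0, -0.0, -1.0]]
wrist_force: [0.4, -0.3, -2.3]
gripper_width: 55.5
grip_force: 43.0
```

Run:
```python
from h import *
s,c,p,W=wrist("w3")
t,d=vision.grab_frame("top"); cv2.imwrite("pics/top1.png",t); cc=vision.camera_params("top")
sc,_=vision.grab_frame("scene")
cv2.imwrite("pics/v3.png",np.vstack([cv2.resize(p,(480,300)),cv2.resize(sc[140:340,300:560],(480,300))]))
print(s["gripper_width"],s["grip_force"],s["wrist_force"])
```

```text
t 5.2 tcp [520.8 212.1 136.6] yawy 169.02
55.45014550613662 43.02992641925812 [ 0.41693209 -0.25416556 -2.33984712]
```

View pics/v3.png

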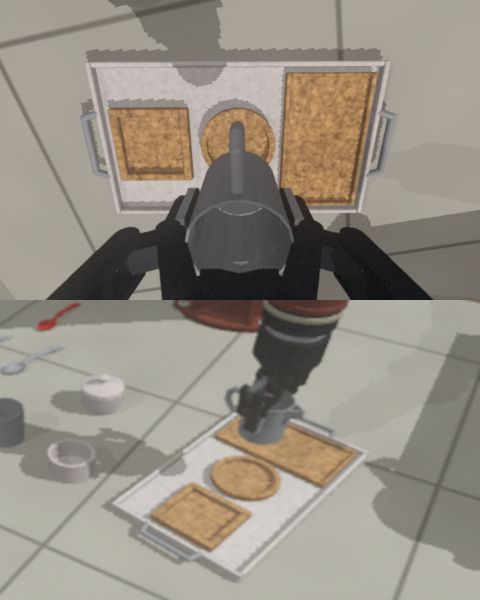

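The jug is held upright with its handle pointing at the camera, above the round well, which sits at (238,142) of the half-size wrist image. I'll refine the tray pose from this close view.

```bash
cat >> h.py <<'E'
def cork(p,c,amin=2500):
    hsv=cv2.cvtColor(p,cv2.COLOR_BGR2HSV)
    m=((hsv[...,0]>5)&(hsv[...,0]<22)&(hsv[...,1]>90)&(hsv[...,2]>60)).astype(np.uint8)
    m=cv2.morphologyEx(m,cv2.MORPH_OPEN,np.ones((3,3)))
    for k in cv2.findContours(m,0,2)[0]:
        if cv2.contourArea(k)<amin: continue
        X=ray(c,k[:,0],17)[:,:2].astype(np.float32); print("cork",cv2.boundingRect(k),[np.round(v,1) for v in cv2.minAreaRect(X)],np.round(cv2.minEnclosingCircle(X),1) if 0 else "")
E
python3 - <<'E'
from h import *
f=np.load("pics/w3.npz"); p=cv2.imread("pics/w3.png"); cork(p,f)
W=f["W"]; P=W[(W[...,2]>14)&(W[...,2]<22)&(W[...,0]>480)&(W[...,0]<565)&(W[...,1]>165)&(W[...,1]<260)][:,:2]
print(len(P),cv2.minEnclosingCircle(P.astype(np.float32)))
E
```

```text
cork (268, 144, 99, 76) [array([520.9, 201.6]), array([68.8, 89.7]), np.float64(81.3)] 
cork (144, 144, 114, 97) [array([624.4, 193.2]), array([92. , 92.9]), np.float64(79.2)] 
cork (373, 96, 130, 178) [array([420.9, 231.9]), array([168. ,  99.8]), np.float64(79.3)] 
1616 ((522.6700439453125, 212.42674255371094), 45.53293991088867)
```

apply_moves(moves=[{"x": 0.002, "y": 0.001, "z": -0.02, "rx": 0, "ry": 0, "rz": 0, "claw": -0.2}, {"x": 0, "y": 0, "z": -0.025, "rx": 0, "ry": 0, "rz": 0, "claw": -0.2}, {"x": 0, "y": 0, "z": -0.025, "rx": 0, "ry": 0, "rz": 0, "claw": -0.2}, {"x": 0, "y": 0, "z": -0.015, "rx": 0, "ry": 0, "rz": 0, "claw": -0.2}, {"x": 0, "y": 0, "z": -0.01, "rx": 0, "ry": 0, "rz": 0, "claw": -0.2}, {"x": 0, "y": 0, "z": -0.005, "rx": 0, "ry": 0, "rz": 0, "claw": -0.2}, {"x": 0, "y": 0, "z": -0.003, "rx": 0, "ry": 0, "rz": 0, "claw": -0.2}, {"x": 0, "y": 0, "z": -0.001, "rx": 0, "ry": 0, "rz": 0, "claw": -0.2}, {"x": 0, "y": 0, "z": 0, "rx": 0, "ry": 0, "rz": 0, "claw": -0.2}, {"x": 0, "y": 0, "z": 0, "rx": 0, "ry": 0, "rz": 0, "claw": -0.2}])

```text
clock: 6.35
ee_pos: [522.8, 214.3, 32.9]
eef_rot: [[-0.189, -0.982, 0.001], [-0.982, 0.189, 0.0], [-0.0, -0.001, -1.0]]
wrist_force: [-0.2, -0.1, -3.2]
gripper_width: 54.9
grip_force: 43.0
```

apply_moves(moves=[{"x": 0, "y": 0, "z": -0.001, "rx": 0, "ry": 0, "rz": 0, "claw": -0.2}, {"x": 0, "y": 0, "z": -0.001, "rx": 0, "ry": 0, "rz": 0, "claw": -0.2}, {"x": 0, "y": 0, "z": -0.001, "rx": 0, "ry": 0, "rz": 0, "claw": -0.2}, {"x": 0, "y": 0, "z": 0, "rx": 0, "ry": 0, "rz": 0, "claw": -0.2}, {"x": 0, "y": 0, "z": 0, "rx": 0, "ry": 0, "rz": 0, "claw": -0.2}, {"x": 0, "y": 0, "z": 0, "rx": 0, "ry": 0, "rz": 0, "claw": -0.2}, {"x": 0, "y": 0, "z": 0, "rx": 0, "ry": 0, "rz": 0, "claw": -0.2}, {"x": 0, "y": 0, "z": 0, "rx": 0, "ry": 0, "rz": 0, "claw": -0.2}, {"x": 0, "y": 0, "z": 0, "rx": 0, "ry": 0, "rz": 0, "claw": -0.2}, {"x": 0, "y": 0, "z": 0, "rx": 0, "ry": 0, "rz": 0, "claw": -0.2}])

```text
clock: 7.35
ee_pos: [522.5, 214.2, 29.9]
eef_rot: [[-0.189, -0.982, 0.0], [-0.982, 0.189, 0.0], [-0.0, -0.0, -1.0]]
wrist_force: [-3.0, -0.6, 5.6]
gripper_width: 55.3
grip_force: 43.9
```

apply_moves(moves=[{"x": 0, "y": 0, "z": 0, "rx": 0, "ry": 0, "rz": 0, "claw": 0.4}, {"x": 0, "y": 0, "z": 0, "rx": 0, "ry": 0, "rz": 0, "claw": 0.7}, {"x": 0, "y": 0, "z": 0, "rx": 0, "ry": 0, "rz": 0, "claw": 1}, {"x": 0, "y": 0, "z": 0, "rx": 0, "ry": 0, "rz": 0, "claw": 1}, {"x": 0, "y": 0, "z": 0.02, "rx": 0, "ry": 0, "rz": 0, "claw": 1}, {"x": 0, "y": 0, "z": 0.03, "rx": 0, "ry": 0, "rz": 0, "claw": 1}, {"x": 0, "y": 0, "z": 0.04, "rx": 0, "ry": 0, "rz": 0, "claw": 1}, {"x": 0, "y": 0, "z": 0.04, "rx": 0, "ry": 0, "rz": 0, "claw": 1}, {"x": -0.006, "y": -0.025, "z": 0.03, "rx": 0, "ry": 0, "rz": -8, "claw": 1}, {"x": -0.008, "y": -0.035, "z": 0, "rx": 0, "ry": 0, "rz": -8, "claw": 1}])

```text
clock: 8.35
ee_pos: [511.0, 155.0, 193.5]
eef_rot: [[-0.455, -0.89, 0.007], [-0.89, 0.455, 0.001], [-0.005, -0.006, -1.0]]
wrist_force: [1.0, -0.3, -0.0]
gripper_width: 85.9
grip_force: 0.0
```

apply_moves(moves=[{"x": -0.008, "y": -0.035, "z": 0, "rx": 0, "ry": 0, "rz": -8, "claw": 1}, {"x": -0.008, "y": -0.035, "z": 0, "rx": 0, "ry": 0, "rz": -8, "claw": 1}, {"x": -0.008, "y": -0.035, "z": 0, "rx": 0, "ry": 0, "rz": -8, "claw": 1}, {"x": -0.008, "y": -0.035, "z": 0, "rx": 0, "ry": 0, "rz": -8, "claw": 1}, {"x": -0.008, "y": -0.03, "z": 0, "rx": 0, "ry": 0, "rz": -8, "claw": 1}, {"x": -0.008, "y": -0.028, "z": 0, "rx": 0, "ry": 0, "rz": -8, "claw": 1}, {"x": 0, "y": 0, "z": 0, "rx": 0, "ry": 0, "rz": -8, "claw": 1}, {"x": 0, "y": 0, "z": 0, "rx": 0, "ry": 0, "rz": -8, "claw": 1}, {"x": 0, "y": 0, "z": 0, "rx": 0, "ry": 0, "rz": -8, "claw": 1}, {"x": 0, "y": 0, "z": 0, "rx": 0, "ry": 0, "rz": -2, "claw": 1}])

```text
clock: 9.35
ee_pos: [460.4, -43.9, 189.3]
eef_rot: [[-0.981, 0.194, 0.0], [0.194, 0.981, -0.0], [-0.0, -0.0, -1.0]]
wrist_force: [0.7, 0.7, -1.1]
gripper_width: 85.4
grip_force: 0.0
```

Run:
```python
from h import *
s,c,p,W=wrist("w4"); Z=W[...,2]
g=np.hypot(W[...,0]-460,W[...,1]+44)<60
for lo,hi in((66,85),(44,56),(20,56)):
    P=W[g&(Z>lo)&(Z<hi)][:,:2].astype(np.float32); print(len(P),cv2.minEnclosingCircle(P))
t,d=vision.grab_frame("top"); cv2.imwrite("pics/top2.png",t); W=cloud(vision.camera_params("top"),d)
g=np.hypot(W[...,0]-522,W[...,1]-212)<60
for lo,hi in((73,90),(5,90)):
    P=W[g&(W[...,2]>lo)&(W[...,2]<hi)]; print("jug rim",len(P),cv2.minEnclosingCircle(P[:,:2].astype(np.float32)),np.median(P[:,2]))
cv2.imwrite("pics/v4.png",np.vstack([cv2.resize(p,(480,300)),cv2.resize(t[120:290,120:320],(480,300))]))
```

```text
t 9.35 tcp [460.4 -43.9 189.3] yawy 78.79
350 ((460.4200744628906, -43.401397705078125), 9.528769493103027)
1909 ((459.8935546875, -43.44778060913086), 32.62065124511719)
2085 ((459.8935546875, -43.44778060913086), 32.62065124511719)
jug rim 5 ((528.3067626953125, 255.33377075195312), 3.7992913722991943) 76.75632257026781
jug rim 5 ((528.3067626953125, 255.33377075195312), 3.7992913722991943) 76.75632257026781
```

View pics/v4.png

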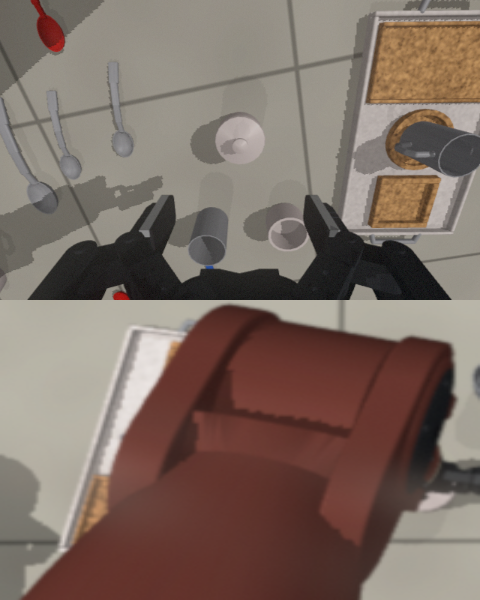

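The bowl's knob is centred at (239,142) in the half-size wrist view, and the jug stands in the round well at (440,150). I'm descending on the bowl.

apply_moves(force=40, moves=[{"x": 0, "y": 0, "z": -0.035, "rx": 0, "ry": 0, "rz": 0, "claw": 1}, {"x": 0, "y": 0, "z": -0.045, "rx": 0, "ry": 0, "rz": 0, "claw": 1}, {"x": 0, "y": 0, "z": -0.045, "rx": 0, "ry": 0, "rz": 0, "claw": 1}, {"x": 0, "y": 0, "z": -0.035, "rx": 0, "ry": 0, "rz": 0, "claw": 1}, {"x": 0, "y": 0, "z": -0.017, "rx": 0, "ry": 0, "rz": 0, "claw": 1}, {"x": 0, "y": 0, "z": 0, "rx": 0, "ry": 0, "rz": 0, "claw": 1}, {"x": 0, "y": 0, "z": 0, "rx": 0, "ry": 0, "rz": 0, "claw": 0.2}, {"x": 0, "y": 0, "z": 0, "rx": 0, "ry": 0, "rz": 0, "claw": 0}, {"x": 0, "y": 0, "z": 0, "rx": 0, "ry": 0, "rz": 0, "claw": 0}, {"x": 0, "y": 0, "z": 0, "rx": 0, "ry": 0, "rz": 0, "claw": 0}])

```text
clock: 10.45
ee_pos: [461.4, -43.8, 13.7]
eef_rot: [[-0.982, 0.189, 0.002], [0.189, 0.982, -0.0], [-0.002, 0.0, -1.0]]
wrist_force: [-2.2, 1.8, 7.9]
gripper_width: 63.8
grip_force: 44.6
```

apply_moves(moves=[{"x": 0, "y": 0, "z": 0.015, "rx": 0, "ry": 0, "rz": 0, "claw": 0}, {"x": 0, "y": 0, "z": 0.035, "rx": 0, "ry": 0, "rz": 0, "claw": 0}, {"x": 0, "y": 0, "z": 0.04, "rx": 0, "ry": 0, "rz": 0, "claw": 0}, {"x": 0.01, "y": 0.015, "z": 0.03, "rx": 0, "ry": 0, "rz": 0, "claw": 0}, {"x": 0.02, "y": 0.029, "z": 0, "rx": 0, "ry": 0, "rz": 0, "claw": 0}, {"x": 0.025, "y": 0.036, "z": 0, "rx": 0, "ry": 0, "rz": 0, "claw": 0}, {"x": 0.025, "y": 0.036, "z": 0, "rx": 0, "ry": 0, "rz": 0, "claw": 0}, {"x": 0.025, "y": 0.036, "z": 0, "rx": 0, "ry": 0, "rz": 0, "claw": 0}, {"x": 0.025, "y": 0.036, "z": 0, "rx": 0, "ry": 0, "rz": 0, "claw": 0}, {"x": 0.02, "y": 0.029, "z": 0, "rx": 0, "ry": 0, "rz": 0, "claw": 0}])

```text
clock: 11.45
ee_pos: [611.7, 175.5, 133.2]
eef_rot: [[-0.982, 0.188, 0.002], [0.188, 0.982, 0.0], [-0.002, 0.001, -1.0]]
wrist_force: [0.8, -0.9, -2.6]
gripper_width: 63.1
grip_force: 45.3
```

apply_moves(moves=[{"x": 0.009, "y": 0.015, "z": 0, "rx": 0, "ry": 0, "rz": 0, "claw": 0}, {"x": 0.005, "y": 0.005, "z": 0, "rx": 0, "ry": 0, "rz": 0, "claw": 0}, {"x": 0, "y": 0, "z": 0, "rx": 0, "ry": 0, "rz": 0, "claw": 0}, {"x": 0, "y": 0, "z": 0, "rx": 0, "ry": 0, "rz": 0, "claw": 0}, {"x": 0, "y": 0, "z": 0, "rx": 0, "ry": 0, "rz": 0, "claw": 0}, {"x": 0, "y": 0, "z": 0, "rx": 0, "ry": 0, "rz": 0, "claw": 0}, {"x": 0, "y": 0, "z": -0.02, "rx": 0, "ry": 0, "rz": 0, "claw": 0}, {"x": 0, "y": 0, "z": -0.02, "rx": 0, "ry": 0, "rz": 0, "claw": 0}, {"x": 0, "y": 0, "z": 0, "rx": 0, "ry": 0, "rz": 0, "claw": 0}, {"x": 0, "y": 0, "z": 0, "rx": 0, "ry": 0, "rz": 0, "claw": 0}])

```text
clock: 12.45
ee_pos: [624.2, 192.9, 92.6]
eef_rot: [[-0.982, 0.19, -0.001], [0.19, 0.982, -0.0], [0.0, -0.0, -1.0]]
wrist_force: [0.7, 0.0, -2.3]
gripper_width: 63.3
grip_force: 45.3
```

Run:
```python
from h import *
s,c,p,W=wrist("w5"); cork(p,c); print(s["gripper_width"],s["wrist_force"])
W=W;Z=W[...,2]
g=np.hypot(W[...,0]-625,W[...,1]-193)<60
P=W[g&(Z>60)&(Z<150)]; print(len(P),P[:,2].max(),P[:,:2].mean(0))
k=P[P[:,2]>P[:,2].max()-8]; print("knob",k.mean(0))
```

```text
t 12.45 tcp [624.2 192.9  92.6] yawy 79.07
cork (259, 152, 124, 88) [array([613.7, 196.1]), array([90.8, 69.8]), np.float64(79.0)] 
cork (253, 70, 135, 65) [array([546.5, 208.4]), array([89.7, 41.4]), np.float64(78.2)] 
63.293789509371535 [ 0.7058447   0.01030068 -2.29571713]
22833 149.99804657054727 [612.18816204 194.87775658]
knob [614.30663997 194.56297709 146.7294321 ]
```

View pics/w5.png

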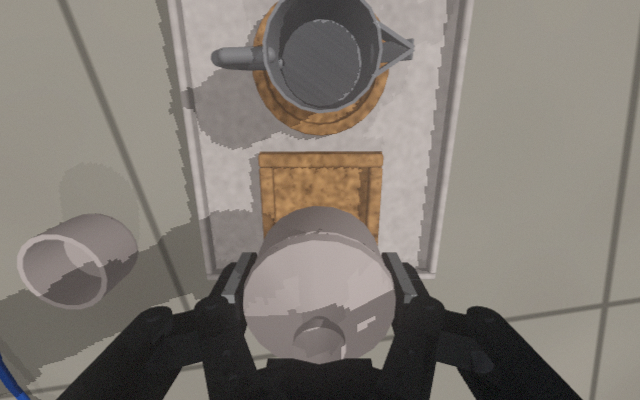

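The bowl is upright and centred over the square well, and the jug stands in the round well with its handle at (235,58) and spout at (405,45). Lowering.

apply_moves(moves=[{"x": 0.001, "y": 0, "z": -0.02, "rx": 0, "ry": 0, "rz": 0, "claw": 0}, {"x": 0, "y": 0, "z": -0.02, "rx": 0, "ry": 0, "rz": 0, "claw": 0}, {"x": 0, "y": 0, "z": -0.015, "rx": 0, "ry": 0, "rz": 0, "claw": 0}, {"x": 0, "y": 0, "z": -0.007, "rx": 0, "ry": 0, "rz": 0, "claw": 0}, {"x": 0, "y": 0, "z": -0.003, "rx": 0, "ry": 0, "rz": 0, "claw": 0}, {"x": 0, "y": 0, "z": -0.001, "rx": 0, "ry": 0, "rz": 0, "claw": 0}, {"x": 0, "y": 0, "z": -0.001, "rx": 0, "ry": 0, "rz": 0, "claw": 0}, {"x": 0, "y": 0, "z": -0.001, "rx": 0, "ry": 0, "rz": 0, "claw": 0}, {"x": 0, "y": 0, "z": -0.001, "rx": 0, "ry": 0, "rz": 0, "claw": 0}, {"x": 0, "y": 0, "z": 0, "rx": 0, "ry": 0, "rz": 0, "claw": 0}])

```text
clock: 13.5
ee_pos: [625.7, 193.3, 23.8]
eef_rot: [[-0.982, 0.189, 0.001], [0.189, 0.982, 0.0], [-0.001, 0.0, -1.0]]
wrist_force: [-1.1, 0.9, 0.7]
gripper_width: 63.2
grip_force: 45.6
```

apply_moves(moves=[{"x": 0, "y": 0, "z": -0.001, "rx": 0, "ry": 0, "rz": 0, "claw": 0}, {"x": 0, "y": 0, "z": 0, "rx": 0, "ry": 0, "rz": 0, "claw": 0}, {"x": 0, "y": 0, "z": 0, "rx": 0, "ry": 0, "rz": 0, "claw": 0.5}, {"x": 0, "y": 0, "z": 0, "rx": 0, "ry": 0, "rz": 0, "claw": 0.8}, {"x": 0, "y": 0, "z": 0, "rx": 0, "ry": 0, "rz": 0, "claw": 1}, {"x": 0, "y": 0, "z": 0, "rx": 0, "ry": 0, "rz": 0, "claw": 1}, {"x": 0, "y": 0, "z": 0.02, "rx": 0, "ry": 0, "rz": 0, "claw": 1}, {"x": 0, "y": 0, "z": 0.04, "rx": 0, "ry": 0, "rz": 0, "claw": 1}, {"x": 0, "y": 0, "z": 0.045, "rx": 0, "ry": 0, "rz": 0, "claw": 1}, {"x": 0, "y": -0.01, "z": 0.045, "rx": 0, "ry": 0, "rz": 0, "claw": 1}])

```text
clock: 14.5
ee_pos: [625.0, 183.9, 173.6]
eef_rot: [[-0.982, 0.188, -0.001], [0.188, 0.982, 0.0], [0.001, 0.0, -1.0]]
wrist_force: [0.7, 0.9, 0.7]
gripper_width: 85.0
grip_force: 0.0
```

apply_moves(moves=[{"x": -0.022, "y": -0.04, "z": 0.02, "rx": 0, "ry": 0, "rz": 0, "claw": 1}, {"x": -0.022, "y": -0.04, "z": 0, "rx": 0, "ry": 0, "rz": 0, "claw": 1}, {"x": -0.022, "y": -0.04, "z": 0, "rx": 0, "ry": 0, "rz": 0, "claw": 1}, {"x": -0.022, "y": -0.04, "z": 0, "rx": 0, "ry": 0, "rz": 0, "claw": 1}, {"x": -0.022, "y": -0.04, "z": 0, "rx": 0, "ry": 0, "rz": 0, "claw": 1}, {"x": -0.022, "y": -0.04, "z": 0, "rx": 0, "ry": 0, "rz": 0, "claw": 1}, {"x": -0.022, "y": -0.04, "z": 0, "rx": 0, "ry": 0, "rz": 0, "claw": 1}, {"x": -0.022, "y": -0.04, "z": 0, "rx": 0, "ry": 0, "rz": 0, "claw": 1}, {"x": -0.022, "y": -0.04, "z": 0, "rx": 0, "ry": 0, "rz": 0, "claw": 1}, {"x": -0.022, "y": -0.033, "z": 0, "rx": 0, "ry": 0, "rz": 0, "claw": 0.2}])

```text
clock: 15.5
ee_pos: [404.4, -211.6, 192.5]
eef_rot: [[-0.982, 0.19, 0.001], [0.19, 0.982, -0.001], [-0.001, -0.001, -1.0]]
wrist_force: [0.1, -0.0, 0.7]
gripper_width: 73.4
grip_force: 0.0
```

```bash
cat >> h.py <<'E'
def spoon(W,cx,cy,r=95,lo=3.0):
    "largest blob above the counter near (cx,cy): mid length, yaw (bowl end), extents"
    g=(np.hypot(W[...,0]-cx,W[...,1]-cy)<r)&(W[...,2]>lo)&(W[...,2]<30)
    n,L,st,_=cv2.connectedComponentsWithStats(g.astype(np.uint8)); i=1+np.argsort(st[1:,4])[::-1]
    for j in i[:4]:
        if st[j,4]<100: continue
        P=W[L==j]; m,a,t=pca(P[:,:2]); w=(P[:,:2]-m)@np.array([-a[1],a[0]])
        if np.ptp(w[t>np.median(t)])<np.ptp(w[t<np.median(t)]): a=-a; t=-t; w=-w
        if np.ptp(t)<60: continue
        mid=m+a*(t.min()+t.max())/2; s=t-(t.min()+t.max())/2
        h=abs(s)<12; off=np.mean(w[h]); n2=np.array([-a[1],a[0]])
        print("blob",st[j],"len",np.ptp(t).round(1),"mid",(mid+n2*off).round(1),"yaw",np.degrees(np.arctan2(a[1],a[0])).round(1),"z@mid",np.median(P[h,2]).round(1),"w@mid",np.ptp(w[h]).round(1),"tail w",np.mean(w[s<-40]).round(1),"mid w",off.round(1),"bowl w",np.mean(w[s>30]).round(1))
E
python3 - <<'E'
from h import *
s,c,p,W=wrist("w6"); print("counter",np.median(W[100:160,250:400,2]))
for x,y in((404,-209),(417,-304)): spoon(W,x,y)
E
```

```text
t 15.5 tcp [ 404.4 -211.6  192.5] yawy 79.07
counter -0.19097579488145858
blob [ 307  105   27  121 1294] len 135.0 mid [ 397.4 -208.1] yaw -12.3 z@mid 13.1 w@mid 9.0 tail w 0.0 mid w -0.1 bowl w 0.0
blob [235 142  11  68 400] len 74.2 mid [ 388.2 -298.2] yaw 168.7 z@mid 11.1 w@mid 9.1 tail w nan mid w 0.9 bowl w -1.7
blob [ 159  150   58  118 1413] len 147.3 mid [ 419.6 -375.2] yaw 0.0 z@mid 17.5 w@mid 14.7 tail w 0.9 mid w -0.9 bowl w 1.2
blob [ 231  141   28  113 1159] len 135.4 mid [ 417.  -303.9] yaw -10.6 z@mid 13.0 w@mid 9.4 tail w -0.3 mid w 0.9 bowl w -0.6
blob [307 168  18  58 364] len 68.7 mid [ 428.2 -219.8] yaw -18.6 z@mid 7.7 w@mid 18.0 tail w nan mid w -0.3 bowl w 4.9
  return _methods._mean(a, axis=axis, dtype=dtype,
  ret = ret.dtype.type(ret / rcount)
```

View pics/w6.png

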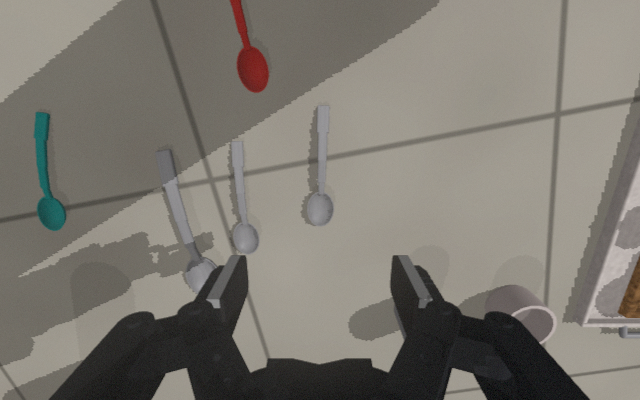

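The teaspoons are found at (320,165) and (243,195) in the wrist view, each about 135 mm long, with the tablespoon left of them at (185,220). Teaspoon A is at (397.4,-208.1) with yaw -12.3°, and B is at (417,-303.9) with yaw -10.6°. Picking A.

apply_moves(force=40, moves=[{"x": -0.007, "y": 0.0035, "z": -0.03, "rx": 0, "ry": 0, "rz": -1.4, "claw": 0}, {"x": 0, "y": 0, "z": -0.045, "rx": 0, "ry": 0, "rz": 0, "claw": 0}, {"x": 0, "y": 0, "z": -0.045, "rx": 0, "ry": 0, "rz": 0, "claw": 0}, {"x": 0, "y": 0, "z": -0.04, "rx": 0, "ry": 0, "rz": 0, "claw": 0}, {"x": 0, "y": 0, "z": -0.02, "rx": 0, "ry": 0, "rz": 0, "claw": 0}, {"x": 0, "y": 0, "z": -0.007, "rx": 0, "ry": 0, "rz": 0, "claw": 0}, {"x": 0, "y": 0, "z": 0, "rx": 0, "ry": 0, "rz": 0, "claw": 0}, {"x": 0, "y": 0, "z": 0, "rx": 0, "ry": 0, "rz": 0, "claw": -0.5}, {"x": 0, "y": 0, "z": 0, "rx": 0, "ry": 0, "rz": 0, "claw": -1}, {"x": 0, "y": 0, "z": 0, "rx": 0, "ry": 0, "rz": 0, "claw": -1}])

```text
clock: 16.55
ee_pos: [399.4, -206.9, 6.5]
eef_rot: [[-0.977, 0.213, 0.002], [0.213, 0.977, -0.001], [-0.002, -0.001, -1.0]]
wrist_force: [-0.1, -0.2, 6.4]
gripper_width: 7.3
grip_force: 40.4
```

apply_moves(moves=[{"x": 0, "y": 0, "z": 0, "rx": 0, "ry": 0, "rz": 0, "claw": -1}, {"x": 0, "y": 0, "z": 0, "rx": 0, "ry": 0, "rz": 0, "claw": -1}, {"x": 0, "y": 0, "z": 0, "rx": 0, "ry": 0, "rz": 0, "claw": -1}, {"x": 0, "y": 0, "z": 0.01, "rx": 0, "ry": 0, "rz": 0, "claw": -1}, {"x": 0, "y": 0, "z": 0.03, "rx": 0, "ry": 0, "rz": 0, "claw": -1}, {"x": 0, "y": 0, "z": 0.03, "rx": 0, "ry": 0, "rz": 0, "claw": -1}, {"x": 0, "y": 0, "z": 0.03, "rx": 0, "ry": 0, "rz": 0, "claw": -1}, {"x": 0, "y": 0, "z": 0.02, "rx": 0, "ry": 0, "rz": 0, "claw": -1}, {"x": 0, "y": 0, "z": 0, "rx": 0, "ry": 0, "rz": 0, "claw": -1}, {"x": 0, "y": 0, "z": 0, "rx": 0, "ry": 0, "rz": 0, "claw": -1}])

```text
clock: 17.55
ee_pos: [398.6, -206.4, 125.9]
eef_rot: [[-0.977, 0.213, 0.001], [0.213, 0.977, -0.001], [-0.001, -0.001, -1.0]]
wrist_force: [-0.2, 0.2, -0.5]
gripper_width: 7.1
grip_force: 40.6
```

apply_moves(moves=[{"x": 0, "y": 0.02, "z": 0, "rx": 0, "ry": 0, "rz": 5, "claw": -1}, {"x": 0, "y": 0.04, "z": 0, "rx": 0, "ry": 0, "rz": 8, "claw": -1}, {"x": 0, "y": 0.04, "z": 0, "rx": 0, "ry": 0, "rz": 8, "claw": -1}, {"x": 0, "y": 0.04, "z": 0, "rx": 0, "ry": 0, "rz": 8, "claw": -1}, {"x": 0, "y": 0.04, "z": 0, "rx": 0, "ry": 0, "rz": 8, "claw": -1}, {"x": 0, "y": 0.04, "z": 0, "rx": 0, "ry": 0, "rz": 8, "claw": -1}, {"x": 0, "y": 0.04, "z": 0, "rx": 0, "ry": 0, "rz": 8, "claw": -1}, {"x": 0, "y": 0.04, "z": 0, "rx": 0, "ry": 0, "rz": 8, "claw": -1}, {"x": 0, "y": 0.04, "z": 0, "rx": 0, "ry": 0, "rz": 8, "claw": -1}, {"x": 0, "y": 0.04, "z": 0, "rx": 0, "ry": 0, "rz": 8, "claw": -1}])

```text
clock: 18.55
ee_pos: [397.3, 175.2, 124.4]
eef_rot: [[-0.422, -0.907, -0.002], [-0.907, 0.422, -0.001], [0.001, 0.001, -1.0]]
wrist_force: [0.0, -0.7, -0.5]
gripper_width: 7.3
grip_force: 40.6
```

apply_moves(moves=[{"x": 0, "y": 0.03, "z": 0, "rx": 0, "ry": 0, "rz": 8, "claw": -1}, {"x": 0, "y": 0.02, "z": 0, "rx": 0, "ry": 0, "rz": 6.6, "claw": -1}, {"x": 0.001, "y": 0.012, "z": 0, "rx": 0, "ry": 0, "rz": 0, "claw": -1}, {"x": 0, "y": 0, "z": -0.02, "rx": 0, "ry": 0, "rz": 0, "claw": -1}, {"x": 0, "y": 0, "z": -0.025, "rx": 0, "ry": 0, "rz": 0, "claw": -1}, {"x": 0, "y": 0, "z": -0.015, "rx": 0, "ry": 0, "rz": 0, "claw": -1}, {"x": 0, "y": 0, "z": 0, "rx": 0, "ry": 0, "rz": 0, "claw": -1}, {"x": 0, "y": 0, "z": 0, "rx": 0, "ry": 0, "rz": 0, "claw": -1}, {"x": 0, "y": 0, "z": 0, "rx": 0, "ry": 0, "rz": 0, "claw": -1}, {"x": 0, "y": 0, "z": 0, "rx": 0, "ry": 0, "rz": 0, "claw": -1}])

```text
clock: 19.55
ee_pos: [400.1, 235.8, 66.1]
eef_rot: [[-0.187, -0.982, 0.001], [-0.982, 0.187, 0.0], [-0.001, -0.001, -1.0]]
wrist_force: [0.1, -0.3, -0.2]
gripper_width: 7.6
grip_force: 40.6
```

Run:
```python
from h import *
s,c,p,W=wrist("w7"); cork(p,c); print(s["gripper_width"])
```

```text
t 19.55 tcp [400.1 235.8  66.1] yawy 169.25
cork (113, 158, 96, 124) [array([500.6, 214.9]), array([92., 54.]), np.float64(83.3)] 
cork (206, 96, 162, 207) [array([417.4, 222.6]), array([148.3,  97.9]), np.float64(79.2)] 
7.575457172085196
```

View pics/w7.png

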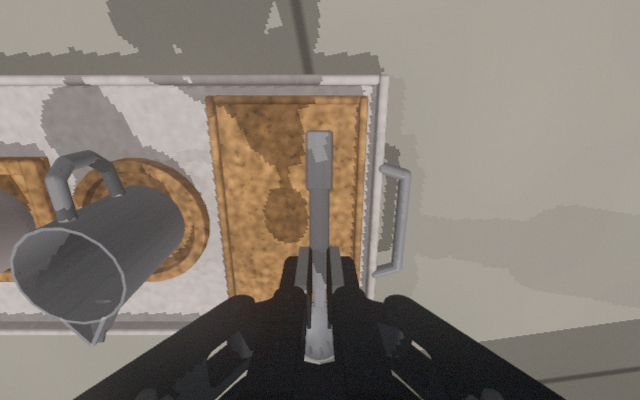

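Teaspoon A hangs straight above the rest: handle (320,160), bowl below, parallel to the rest's long sides. Setting it down.

apply_moves(moves=[{"x": 0, "y": 0, "z": -0.02, "rx": 0, "ry": 0, "rz": 0, "claw": -1}, {"x": 0, "y": 0, "z": -0.015, "rx": 0, "ry": 0, "rz": 0, "claw": -1}, {"x": 0, "y": 0, "z": -0.008, "rx": 0, "ry": 0, "rz": 0, "claw": -1}, {"x": 0, "y": 0, "z": -0.003, "rx": 0, "ry": 0, "rz": 0, "claw": -1}, {"x": 0, "y": 0, "z": -0.001, "rx": 0, "ry": 0, "rz": 0, "claw": -1}, {"x": 0, "y": 0, "z": -0.001, "rx": 0, "ry": 0, "rz": 0, "claw": -1}, {"x": 0, "y": 0, "z": -0.001, "rx": 0, "ry": 0, "rz": 0, "claw": -1}, {"x": 0, "y": 0, "z": 0, "rx": 0, "ry": 0, "rz": 0, "claw": -1}, {"x": 0, "y": 0, "z": 0, "rx": 0, "ry": 0, "rz": 0, "claw": -1}, {"x": 0, "y": 0, "z": 0, "rx": 0, "ry": 0, "rz": 0, "claw": -1}])

```text
clock: 20.6
ee_pos: [399.7, 235.9, 16.6]
eef_rot: [[-0.186, -0.983, 0.001], [-0.983, 0.186, 0.0], [-0.0, -0.001, -1.0]]
wrist_force: [0.1, 0.5, 0.9]
gripper_width: 7.3
grip_force: 40.8
```

apply_moves(moves=[{"x": 0, "y": 0, "z": 0, "rx": 0, "ry": 0, "rz": 0, "claw": -0.75}, {"x": 0, "y": 0, "z": 0, "rx": 0, "ry": 0, "rz": 0, "claw": -0.6}, {"x": 0, "y": 0, "z": 0, "rx": 0, "ry": 0, "rz": 0, "claw": -0.55}, {"x": 0, "y": 0, "z": 0, "rx": 0, "ry": 0, "rz": 0, "claw": -0.55}, {"x": 0, "y": 0, "z": 0.01, "rx": 0, "ry": 0, "rz": 0, "claw": -0.55}, {"x": 0, "y": 0, "z": 0.03, "rx": 0, "ry": 0, "rz": 0, "claw": -0.55}, {"x": 0, "y": 0, "z": 0.045, "rx": 0, "ry": 0, "rz": 0, "claw": -0.5}, {"x": 0, "y": 0, "z": 0.045, "rx": 0, "ry": 0, "rz": 0, "claw": 0}, {"x": 0, "y": -0.02, "z": 0.04, "rx": 0, "ry": 0, "rz": -4, "claw": 0}, {"x": 0, "y": -0.04, "z": 0, "rx": 0, "ry": 0, "rz": -8, "claw": 0}])

```text
clock: 21.6
ee_pos: [402.6, 177.3, 191.9]
eef_rot: [[-0.386, -0.922, 0.009], [-0.922, 0.386, 0.003], [-0.006, -0.007, -1.0]]
wrist_force: [0.6, 0.3, -0.9]
gripper_width: 42.9
grip_force: 0.0
```

apply_moves(moves=[{"x": 0.002, "y": -0.044, "z": 0, "rx": 0, "ry": 0, "rz": -8, "claw": 0}, {"x": 0.002, "y": -0.044, "z": 0, "rx": 0, "ry": 0, "rz": -8, "claw": 0}, {"x": 0.002, "y": -0.044, "z": 0, "rx": 0, "ry": 0, "rz": -8, "claw": 0}, {"x": 0.002, "y": -0.044, "z": 0, "rx": 0, "ry": 0, "rz": -8, "claw": 0}, {"x": 0.002, "y": -0.044, "z": 0, "rx": 0, "ry": 0, "rz": -8, "claw": 0}, {"x": 0.002, "y": -0.044, "z": 0, "rx": 0, "ry": 0, "rz": -8, "claw": 0}, {"x": 0.002, "y": -0.044, "z": 0, "rx": 0, "ry": 0, "rz": -8, "claw": 0}, {"x": 0.001, "y": -0.044, "z": 0, "rx": 0, "ry": 0, "rz": -8, "claw": 0}, {"x": 0.001, "y": -0.044, "z": 0, "rx": 0, "ry": 0, "rz": -8, "claw": 0}, {"x": 0.001, "y": -0.044, "z": 0, "rx": 0, "ry": 0, "rz": -6, "claw": 0}])

```text
clock: 22.6
ee_pos: [416.1, -266.1, 187.1]
eef_rot: [[-0.982, 0.191, 0.001], [0.191, 0.982, -0.0], [-0.001, -0.0, -1.0]]
wrist_force: [2.4, 0.7, 0.6]
gripper_width: 42.7
grip_force: 0.0
```

apply_moves(moves=[{"x": 0, "y": -0.025, "z": 0, "rx": 0, "ry": 0, "rz": 0, "claw": 0}, {"x": 0, "y": -0.015, "z": 0, "rx": 0, "ry": 0, "rz": 0, "claw": 0}, {"x": 0, "y": 0, "z": 0, "rx": 0, "ry": 0, "rz": 0, "claw": 0}, {"x": 0, "y": 0, "z": 0, "rx": 0, "ry": 0, "rz": 0, "claw": 0}, {"x": 0, "y": 0, "z": 0, "rx": 0, "ry": 0, "rz": 0, "claw": 0}, {"x": 0, "y": 0, "z": 0, "rx": 0, "ry": 0, "rz": 0, "claw": 0}, {"x": 0, "y": 0, "z": 0, "rx": 0, "ry": 0, "rz": 0, "claw": 0}, {"x": 0, "y": 0, "z": 0, "rx": 0, "ry": 0, "rz": 0, "claw": 0}, {"x": 0, "y": 0, "z": 0, "rx": 0, "ry": 0, "rz": 0, "claw": 0}, {"x": 0, "y": 0, "z": 0, "rx": 0, "ry": 0, "rz": 0, "claw": 0}])

```text
clock: 23.6
ee_pos: [416.4, -304.2, 186.3]
eef_rot: [[-0.983, 0.186, -0.0], [0.186, 0.983, 0.0], [0.0, 0.0, -1.0]]
wrist_force: [-0.5, -0.8, -0.5]
gripper_width: 42.6
grip_force: 0.0
```

```bash
python3 - <<'E' 2>/dev/null
from h import *
s,c,p,W=wrist("w8"); print(s["gripper_width"]); spoon(W,417,-304,85)
t,d=vision.grab_frame("top"); cv2.imwrite("pics/top3.png",t)
cv2.imwrite("pics/v8.png",cv2.resize(t[120:290,130:330],(706,600),interpolation=2))
E
```

```text
t 23.6 tcp [ 416.4 -304.2  186.3] yawy 79.3
42.58609747062826
blob [ 307  113   27  122 1270] len 136.0 mid [ 417.1 -304.5] yaw -9.4 z@mid 13.1 w@mid 9.2 tail w 0.0 mid w -0.1 bowl w 0.0
blob [ 241  137   29   95 1047] len 107.3 mid [ 413.7 -375.7] yaw 177.7 z@mid 17.4 w@mid 14.6 tail w -2.4 mid w 0.7 bowl w -1.6
```

View pics/v8.png

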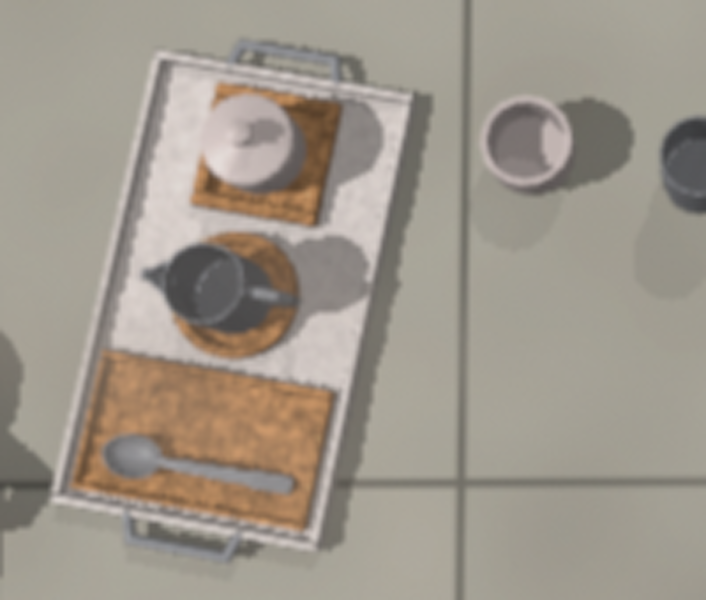

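The jug, bowl and teaspoon A are in place on the tray. B is directly below the tool at yaw -9.4°, so I'm picking it.

apply_moves(force=40, moves=[{"x": 0, "y": 0, "z": -0.03, "rx": 0, "ry": 0, "rz": 1.2, "claw": 0}, {"x": 0, "y": 0, "z": -0.045, "rx": 0, "ry": 0, "rz": 0, "claw": 0}, {"x": 0, "y": 0, "z": -0.045, "rx": 0, "ry": 0, "rz": 0, "claw": 0}, {"x": 0, "y": 0, "z": -0.04, "rx": 0, "ry": 0, "rz": 0, "claw": 0}, {"x": 0, "y": 0, "z": -0.015, "rx": 0, "ry": 0, "rz": 0, "claw": 0}, {"x": 0, "y": 0, "z": -0.006, "rx": 0, "ry": 0, "rz": 0, "claw": 0}, {"x": 0, "y": 0, "z": 0, "rx": 0, "ry": 0, "rz": 0, "claw": 0}, {"x": 0, "y": 0, "z": 0, "rx": 0, "ry": 0, "rz": 0, "claw": -0.5}, {"x": 0, "y": 0, "z": 0, "rx": 0, "ry": 0, "rz": 0, "claw": -1}, {"x": 0, "y": 0, "z": 0, "rx": 0, "ry": 0, "rz": 0, "claw": -1}])

```text
clock: 24.7
ee_pos: [417.2, -304.9, 6.5]
eef_rot: [[-0.986, 0.165, 0.002], [0.165, 0.986, -0.002], [-0.002, -0.001, -1.0]]
wrist_force: [-0.1, 0.4, 6.1]
gripper_width: 7.2
grip_force: 39.4
```

apply_moves(moves=[{"x": 0, "y": 0, "z": 0, "rx": 0, "ry": 0, "rz": 0, "claw": -1}, {"x": 0, "y": 0, "z": 0, "rx": 0, "ry": 0, "rz": 0, "claw": -1}, {"x": 0, "y": 0, "z": 0, "rx": 0, "ry": 0, "rz": 0, "claw": -1}, {"x": 0, "y": 0, "z": 0.01, "rx": 0, "ry": 0, "rz": 0, "claw": -1}, {"x": 0, "y": 0, "z": 0.03, "rx": 0, "ry": 0, "rz": 0, "claw": -1}, {"x": 0, "y": 0, "z": 0.03, "rx": 0, "ry": 0, "rz": 0, "claw": -1}, {"x": 0, "y": 0, "z": 0.03, "rx": 0, "ry": 0, "rz": 0, "claw": -1}, {"x": 0, "y": 0, "z": 0.02, "rx": 0, "ry": 0, "rz": 0, "claw": -1}, {"x": 0, "y": 0, "z": 0, "rx": 0, "ry": 0, "rz": 0, "claw": -1}, {"x": 0, "y": 0, "z": 0, "rx": 0, "ry": 0, "rz": 0, "claw": -1}])

```text
clock: 25.7
ee_pos: [416.5, -304.4, 125.8]
eef_rot: [[-0.986, 0.165, 0.001], [0.165, 0.986, -0.001], [-0.001, -0.001, -1.0]]
wrist_force: [0.4, 0.3, -0.7]
gripper_width: 7.4
grip_force: 39.2
```

apply_moves(moves=[{"x": 0, "y": 0.02, "z": 0, "rx": 0, "ry": 0, "rz": 4, "claw": -1}, {"x": 0.002, "y": 0.04, "z": 0, "rx": 0, "ry": 0, "rz": 8, "claw": -1}, {"x": 0.002, "y": 0.044, "z": 0, "rx": 0, "ry": 0, "rz": 8, "claw": -1}, {"x": 0.002, "y": 0.044, "z": 0, "rx": 0, "ry": 0, "rz": 8, "claw": -1}, {"x": 0.002, "y": 0.044, "z": 0, "rx": 0, "ry": 0, "rz": 8, "claw": -1}, {"x": 0.002, "y": 0.044, "z": 0, "rx": 0, "ry": 0, "rz": 8, "claw": -1}, {"x": 0.002, "y": 0.044, "z": 0, "rx": 0, "ry": 0, "rz": 8, "claw": -1}, {"x": 0.002, "y": 0.044, "z": 0, "rx": 0, "ry": 0, "rz": 8, "claw": -1}, {"x": 0.002, "y": 0.044, "z": 0, "rx": 0, "ry": 0, "rz": 8, "claw": -1}, {"x": 0.002, "y": 0.044, "z": 0, "rx": 0, "ry": 0, "rz": 8, "claw": -1}])

```text
clock: 26.7
ee_pos: [433.3, 109.5, 124.3]
eef_rot: [[-0.394, -0.919, -0.002], [-0.919, 0.394, -0.0], [0.001, 0.002, -1.0]]
wrist_force: [1.0, 0.3, 0.2]
gripper_width: 7.3
grip_force: 39.2
```

apply_moves(moves=[{"x": 0.002, "y": 0.044, "z": 0, "rx": 0, "ry": 0, "rz": 8, "claw": -1}, {"x": 0.001, "y": 0.044, "z": 0, "rx": 0, "ry": 0, "rz": 4.8, "claw": -1}, {"x": 0.001, "y": 0.025, "z": 0, "rx": 0, "ry": 0, "rz": 0, "claw": -1}, {"x": 0, "y": 0.008, "z": 0, "rx": 0, "ry": 0, "rz": 0, "claw": -1}, {"x": 0, "y": 0, "z": -0.02, "rx": 0, "ry": 0, "rz": 0, "claw": -1}, {"x": 0, "y": 0, "z": -0.025, "rx": 0, "ry": 0, "rz": 0, "claw": -1}, {"x": 0, "y": 0, "z": -0.015, "rx": 0, "ry": 0, "rz": 0, "claw": -1}, {"x": 0, "y": 0, "z": 0, "rx": 0, "ry": 0, "rz": 0, "claw": -1}, {"x": 0, "y": 0, "z": 0, "rx": 0, "ry": 0, "rz": 0, "claw": -1}, {"x": 0, "y": 0, "z": 0, "rx": 0, "ry": 0, "rz": 0, "claw": -1}])

```text
clock: 27.7
ee_pos: [439.0, 228.5, 66.0]
eef_rot: [[-0.186, -0.983, 0.001], [-0.983, 0.186, 0.0], [-0.0, -0.001, -1.0]]
wrist_force: [-1.0, -0.0, -0.3]
gripper_width: 7.4
grip_force: 39.2
```

Run:
```python
from h import *
s,c,p,W=wrist("w9"); cork(p,c); print(s["gripper_width"])
```

```text
t 27.7 tcp [439.  228.5  66. ] yawy 169.27
cork (179, 158, 85, 122) [array([498. , 213.2]), array([91. , 45.4]), np.float64(87.8)] 
cork (0, 157, 121, 125) [array([609.2, 195.3]), array([92.6, 73.7]), np.float64(79.2)] 
cork (271, 96, 162, 201) [array([417.4, 219.9]), array([142.8,  97.9]), np.float64(79.2)] 
7.422683276517635
```

View pics/w9.png

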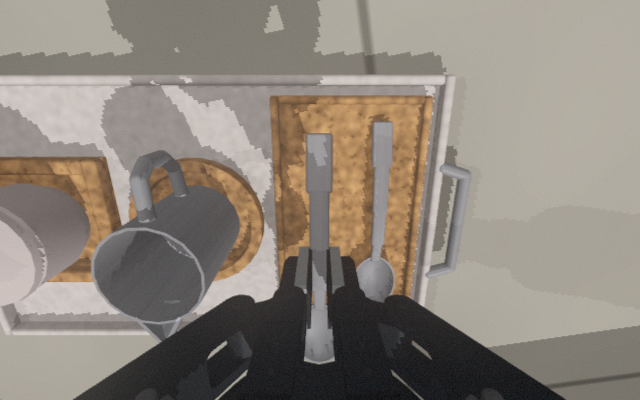

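Teaspoon B at (320,160) hangs parallel to A at (382,150), both inside the rest. Setting it down.

apply_moves(moves=[{"x": 0, "y": 0, "z": -0.02, "rx": 0, "ry": 0, "rz": 0, "claw": -1}, {"x": 0, "y": 0, "z": -0.015, "rx": 0, "ry": 0, "rz": 0, "claw": -1}, {"x": 0, "y": 0, "z": -0.008, "rx": 0, "ry": 0, "rz": 0, "claw": -1}, {"x": 0, "y": 0, "z": -0.003, "rx": 0, "ry": 0, "rz": 0, "claw": -1}, {"x": 0, "y": 0, "z": -0.001, "rx": 0, "ry": 0, "rz": 0, "claw": -1}, {"x": 0, "y": 0, "z": -0.001, "rx": 0, "ry": 0, "rz": 0, "claw": -1}, {"x": 0, "y": 0, "z": -0.001, "rx": 0, "ry": 0, "rz": 0, "claw": -1}, {"x": 0, "y": 0, "z": 0, "rx": 0, "ry": 0, "rz": 0, "claw": -1}, {"x": 0, "y": 0, "z": 0, "rx": 0, "ry": 0, "rz": 0, "claw": -1}, {"x": 0, "y": 0, "z": 0, "rx": 0, "ry": 0, "rz": 0, "claw": -1}])

```text
clock: 28.75
ee_pos: [438.7, 228.8, 16.5]
eef_rot: [[-0.186, -0.983, 0.001], [-0.983, 0.186, 0.0], [-0.0, -0.0, -1.0]]
wrist_force: [0.2, 0.1, 2.3]
gripper_width: 7.4
grip_force: 39.4
```

apply_moves(moves=[{"x": 0, "y": 0, "z": 0, "rx": 0, "ry": 0, "rz": 0, "claw": -0.75}, {"x": 0, "y": 0, "z": 0, "rx": 0, "ry": 0, "rz": 0, "claw": -0.6}, {"x": 0, "y": 0, "z": 0, "rx": 0, "ry": 0, "rz": 0, "claw": -0.55}, {"x": 0, "y": 0, "z": 0, "rx": 0, "ry": 0, "rz": 0, "claw": -0.55}, {"x": 0, "y": 0, "z": 0.01, "rx": 0, "ry": 0, "rz": 0, "claw": -0.55}, {"x": 0, "y": 0, "z": 0.03, "rx": 0, "ry": 0, "rz": 0, "claw": -0.55}, {"x": 0, "y": 0, "z": 0.045, "rx": 0, "ry": 0, "rz": 0, "claw": -0.55}, {"x": 0, "y": 0, "z": 0.045, "rx": 0, "ry": 0, "rz": 0, "claw": -0.55}, {"x": 0, "y": -0.02, "z": 0.04, "rx": 0, "ry": 0, "rz": 0, "claw": -0.55}, {"x": 0, "y": -0.04, "z": 0, "rx": 0, "ry": 0, "rz": 0, "claw": -0.55}])

```text
clock: 29.75
ee_pos: [441.7, 170.3, 192.1]
eef_rot: [[-0.183, -0.983, 0.01], [-0.983, 0.183, 0.003], [-0.004, -0.009, -1.0]]
wrist_force: [1.8, 0.4, -0.5]
gripper_width: 19.5
grip_force: 0.0
```

apply_moves(moves=[{"x": 0, "y": -0.044, "z": 0, "rx": 0, "ry": 0, "rz": 0, "claw": -0.55}, {"x": 0, "y": -0.044, "z": 0, "rx": 0, "ry": 0, "rz": 0, "claw": -0.55}, {"x": 0, "y": -0.044, "z": 0, "rx": 0, "ry": 0, "rz": 0, "claw": -0.55}, {"x": 0, "y": -0.044, "z": 0, "rx": 0, "ry": 0, "rz": 0, "claw": -0.55}, {"x": 0, "y": -0.044, "z": 0, "rx": 0, "ry": 0, "rz": 0, "claw": -0.55}, {"x": 0, "y": -0.044, "z": 0, "rx": 0, "ry": 0, "rz": 0, "claw": -0.55}, {"x": 0, "y": -0.04, "z": 0, "rx": 0, "ry": 0, "rz": 0, "claw": -0.55}, {"x": 0, "y": -0.02, "z": 0, "rx": 0, "ry": 0, "rz": 0, "claw": -0.55}, {"x": 0, "y": 0, "z": 0, "rx": 0, "ry": 0, "rz": 0, "claw": -0.55}, {"x": 0, "y": 0, "z": 0, "rx": 0, "ry": 0, "rz": 0, "claw": -0.55}])

```text
clock: 30.75
ee_pos: [438.2, -155.1, 186.7]
eef_rot: [[-0.187, -0.982, 0.0], [-0.982, 0.187, 0.0], [-0.0, 0.0, -1.0]]
wrist_force: [-0.5, 0.5, -0.0]
gripper_width: 18.8
grip_force: 0.0
```

Run:
```python
from h import *
t,d=vision.grab_frame("top"); sc,_=vision.grab_frame("scene"); c=vision.camera_params("top"); W=cloud(c,d); Z=W[...,2]
R=np.array([[.983,-.186],[.186,.983]])
for n,x,y,lo,hi in(("jug",522.7,212.5,72,88),("bowl",624.6,193.1,50,64)):
    P=W[(np.hypot(W[...,0]-x,W[...,1]-y)<60)&(Z>lo)&(Z<hi)][:,:2]; print(n,len(P),cv2.minEnclosingCircle(P.astype(np.float32)))
g=(np.hypot(W[...,0]-421,W[...,1]-232)<100)
hsv=cv2.cvtColor(t,cv2.COLOR_BGR2HSV); m=(hsv[...,1]<70).astype(np.uint8)
L=(W[...,:2]-[420.9,231.9])@R.T; m&=((abs(L[...,0])<43)&(abs(L[...,1])<79)).astype(np.uint8)
for k in cv2.findContours(m,0,2)[0]:
    if cv2.contourArea(k)>40:
        X=((ray(c,k[:,0],17)[:,:2]-[420.9,231.9])@R.T); print("spoon local",X.min(0).round(1),X.max(0).round(1))
cv2.imwrite("pics/v10.png",np.hstack([cv2.resize(t[120:290,130:330],(400,340)),cv2.resize(sc[180:350,340:540],(400,340))]))
```

```text
jug 138 ((519.7791748046875, 209.99948120117188), 47.26186752319336)
bowl 250 ((623.9497680664062, 192.418701171875), 32.65726852416992)
spoon local [-37.  -69.5] [-6.3 67.7]
spoon local [  2.5 -68.4] [34.1 70.8]
```

View pics/v10.png

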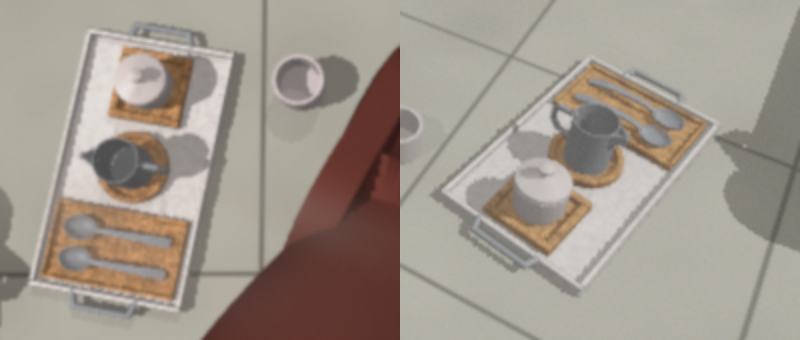

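Both views show the bowl upright in the square well, the jug upright in the round well, and the two teaspoons lying flat and parallel inside the rest. Handing in.

```bash
python3 -c "from cell import sign_off; print(sign_off())"
```

```text
the job is handed in; nothing more can be done
None
```

The tea tray is laid and handed in at about 31 s on the robot's clock: jug upright in the round well, sugar bowl upright in the square well, and both teaspoons flat and side by side in the rest, with the look-alikes left alone.

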